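# Shut the store's change hatch

## Task

Close the little change hatch for the night: take the plywood shutter board off its sloping stand, set it upright on its long edge in the groove of the open track, and slide it through the mouth and under the lintel until it is fully home against the far jamb. Leave the basin and the flattened cans where they are.

Things in the scene. Friction and masses are not known exactly. Their poses are not given: they have to be found in the camera images.
- shutter: loose plain plywood board, 12 mm thick (x), 160 mm long (y), 80 mm high (z), about 0.13 kg; origin at its centre. At the start it rests on the stand, long edges level, its top leaning about 30 degrees from upright towards the robot, so a hand coming down along the board tilts back towards the robot. May go in either way round
- hatch: fixed wooden hatch frame; origin on the bench below the middle of the mouth, z up, y along the track. From y 0 to +150 mm the track is open above: sill top at z 10 mm, two cheeks 20 mm wide with tops at z 34 mm, groove 17 mm wide (x -8.5 to 8.5) between them, open at its +y end. The covered part lies at y 0 to -170 mm
- hatch_mouth (a point): middle of the mouth, at y 0 and z 53 mm of the hatch. From y 0 to -15 mm two posts stand beside the groove, 17 mm apart, out to x +-30 mm. From y 0 to -170 mm a lintel 66 mm wide covers the track, underside at z 96 mm, top at z 110 mm
- hatch_home (a point): where the shutter's centre is when it is fully home: (0, -70, 50) mm in the hatch frame. The groove ends at the far jamb, whose inner face (the stop) is at y -150 mm; the last 10 mm of the shutter then still stick out of the mouth
- stand: fixed sloping wooden stand for the shutter; base block 100 x 150 x 20 mm (x, y, z), origin on the bench 5 mm to +x of the block's centre. A sloping back 14 mm thick supports the lower 38 mm of the shutter from the robot's side, a lip 10 mm high holds its lower edge; the upper 42 mm is free on both faces. The shutter's centre starts 20 mm to -x of the origin, 66 mm up
- basin: bystander: round turquoise plastic basin, 160 mm across the rim, 60 mm high, origin at the centre of its underside
- cans: bystander: pile of four flattened aluminium cans, each 118 x 72 x 11 mm, 44 mm high in all, stuck together as one piece; origin under its centre
Mind the look-alikes: they are no part of the job. Of the things that look like the shutter, the smallest one is meant.

How it is judged (in metres and radians):
At the end, for the whole second after the job is handed in: The shutter stands upright in the groove with its front end within 4 mm of the far jamb (its centre 66 to 75 mm inside the mouth), within 6 mm of the groove's middle, its lower edge within 6 mm of the sill, in line with the track within 0.06 rad and upright within 0.12 rad, at rest (y of shutter in the frame of hatch between -0.075 and -0.066 m and x of shutter in the frame of hatch between -0.006 and 0.006 m and z of shutter in the frame of hatch between 0.044 and 0.056 m and angle between the y axis of shutter and the y axis of hatch, either way round below 0.06 rad and angle between the z axis of shutter and the z axis of hatch, either way round below 0.12 rad and linear speed of shutter below 0.01 m/s); the robot touches nothing.
It fails at once if the turquoise basin is moved by more than 30 mm (distance of basin from where it was at the start of the episode above 0.03 m).
It fails at once if the pile of flattened cans is moved by more than 30 mm (distance of cans from where it was at the start of the episode above 0.03 m).
It also fails if it takes over 64 s, if anything falls off the work surface, if the arm or the gripper's body presses on something with over 40 N, if the wrist force passes 120 N, or if a joint passes its speed limit or range.

## Robot

A 6-joint arm with a two-finger parallel gripper is mounted at the origin on the work surface. World frame = base frame: x ahead of the robot, y to its left, z up, the work surface at z = 0. Lengths are in m, angles in degrees, forces in N, time in s.
With the tool pointing down it reaches from about 0.3 to 0.75 m from the base axis. Payload 8.5 kg.
Tool frame: the origin (TCP) lies midway between the tips of the shut fingers; the grasp point (between the pads) lies 19 mm behind it; z points along the fingers, y is the line along which they close (so a half turn about z gives the same grasp; the last joint's range is limited). The gripper opens to 85 mm and grips with 20 to 120 N. Pads are 22 mm wide; open, the fingers measure 114 mm over their backs; the gripper's body (76 mm by 85 mm) begins 54 mm behind the grasp point. The pads swing forward as they close: fully open they stand 13 mm farther back than shut.
Start: joints at [-80.804, 21.807, 74.336, -0, 83.858, -12.336], TCP at [0.202, -0.512, 0.202] pointing down, gripper open.
Joint ranges: [-178.18, 178.18], [-50.72, 133.34], [12.68, 142.11], [-81.47, 261.47], [9.98, 163.14], [-165.26, 165.26]. Speed limits (degrees/s): [136.94, 136.94, 180, 180, 180, 180].

## Interface

Orientations are given as a 3x3 rotation matrix whose columns are the frame's x, y, z axes.
In Python, from rig import env gives the robot as it stands. The module is installed in compiled form; this text tells all that it offers.
- The arm moves only by the tool jog_arm, never from a script. Its argument "targets" is a list of rows, each a list of 6 numbers: the shift along the tool's x, y, z in cm, then the turn, a rotation vector about the tool's x, y, z in degrees. A call has 1 to 8 rows; each row is the pose to reach, as a shift and turn from the pose commanded when the call began, along the tool's axes at that moment; what a row does not reach only later rows make up. A row lasts 1/12 s, in which the tool goes at most 41.7 mm and 7.16 degrees, less where a joint would pass 70% of its speed; a pose out of reach is approached as far as the arm can. A call with a gripper value outside its range is refused whole. "hand" is the opening, from 0 (shut) to 1 (fully open), set as the call begins (left out, the last holds). The fingers move at their own pace and stop on an object; "newtons" is the grip in N (left out, the last holds). Time passes only in rows, so rows that repeat a pose let the fingers close. It gives the time, the measured TCP pose, the force, the opening and the grip force at its end, in the units of the state.
- env.observe(): the state, without advancing time (a new reading comes with each control period).
- env.get_image(name): name is "scene" or "top"; returns a dict with "frame" (400x640x3 uint8, red, green, blue), "depth" (400x640 float32, m along the optical axis (not along the pixel's ray), 0 where there is no reading), "fovy" (degrees; the focal length in pixels is half the picture's height over the tangent of half this angle, whatever the lens; pixels are square), "cx", "cy" (the principal point, pixels), "k1" (the pictures are not rectified: a ray, as slopes to the right and down, at radius r is drawn at 1 + k1 r^2 times it, then the intrinsics apply), "cam_to_world" (4x4, takes a point from camera to world coordinates). Camera axes: x right, y down, z forward; pixel columns grow to the right and rows downward; lengths in m; the calibration is good to about 2 mm. A picture is of the moment at which its call begins.
- env.close_job(): hands the job in; it is judged then, once.
Trained networks look in the newest picture that a camera, given by its name, has taken for a name from the list of things; names that differ only in an ending like _2 or _b are one class to them, and where a whole thing is asked for, a point or a joint stands for the part that bears it (a point fixed in the world has none). Each returns a list of dicts, best first, with "score" (0 to 1); they miss things now and then, are a little off and sometimes report something else, mostly with a low value. They report only what shows in the picture. A call takes as long as a camera call. They do not tell look-alikes from the thing itself.
- env.regions_of(camera, target): "pixels" (400x640 bool, what is visible of it) and "point" ([row, column] in pixels, amid what is visible of it).
The state is a dict: "time_s": time; "q": joint angles; "qvel": joint speeds; "joint_efforts": joint torques, N m; "position": TCP position; "tool_rot": TCP orientation; "ft_force": force on the tool from outside, world axes, zero at the start; "wrist_torque": the same for the moment, N m; "grip_width": finger opening in m; "gripper_force": force on a finger pad.
Only numpy, scipy, OpenCV 4.12 (cv2) and the standard library are available. Lean on these libraries where they do the work, as an engineer would, in place of code of your own. Each camera call takes 0.05 s, during which the arm holds its last target. There are 200 camera calls.

## Working session

There is one attempt and no reset: what is moved stays moved. The work goes in short steps, Python scripts to look and compute and a tool call to move; the robot and the scene stay as the last step left them, time stands still between calls to the robot, and variables do not carry over. Pictures are saved under pics/ and viewed, at most 10 in all, crops included, and the job is handed in when it is done.

Besides the shell and the picture viewer there is one more tool, called after "Call:" in YAML: its name, and indented under it one key for each argument. jog_arm: Moves the arm, as the interface text tells. Its arguments: {"type":"object","properties":{"targets":{"type":"array","items":{"type":"array","items":{"type":"number"}}},"hand":{"type":"number"},"newtons":{"type":"number"}},"required":["targets"]}

```bash
mkdir -p pics; cat > h.py <<'E'
import numpy as np, cv2, pickle
from rig import env
def pts(im,mask=None):
    H,W=im["depth"].shape; f=H/2/np.tan(np.radians(im["fovy"])/2)
    K=np.array([[f,0,im["cx"]],[0,f,im["cy"]],[0,0,1.]])
    v,u=np.mgrid[:H,:W]
    p=cv2.undistortPoints(np.stack([u,v],-1).reshape(-1,1,2).astype(np.float64),K,np.array([im["k1"],0,0,0,0])).reshape(H,W,2)
    d=im["depth"].astype(float); P=np.dstack([p[...,0]*d,p[...,1]*d,d])
    T=np.array(im["cam_to_world"]); return P@T[:3,:3].T+T[:3,3]
E
python3 - <<'E'
from h import *
for c in("scene","top"):
    im=env.get_image(c); cv2.imwrite(f"pics/{c}0.png",cv2.resize(im["frame"][...,::-1],(800,500),interpolation=cv2.INTER_CUBIC))
    P=pts(im); np.save(f"{c}0.npy",P); np.save(f"{c}0f.npy",im["frame"])
    print(c,im["fovy"],np.round(im["cam_to_world"],2).tolist())
    for n in("shutter","hatch","stand","basin","cans"):
        for r in env.regions_of(c,n):
            m=r["pixels"]&(im["depth"]>0); q=P[m]
            print(n,round(r["score"],2),np.round(r["point"]),m.sum(),np.round(np.median(q,0),3),np.round(np.percentile(q,2,0),3),np.round(np.percentile(q,98,0),3))
E
```

```text
scene 57.89489553609643 [[0.69, 0.51, -0.52, 0.98], [0.72, -0.5, 0.47, -0.27], [-0.02, -0.7, -0.71, 0.69], [0.0, 0.0, 0.0, 1.0]]
shutter 0.95 [172. 281.] 2185 [0.292 0.189 0.017] [0.229 0.09  0.001] [0.34  0.309 0.02 ]
shutter 0.88 [143. 374.] 1643 [0.394 0.488 0.017] [0.311 0.384 0.003] [0.474 0.595 0.02 ]
shutter 0.69 [180. 339.] 1514 [0.49  0.235 0.075] [0.463 0.163 0.043] [0.515 0.317 0.103]
hatch 0.87 [301. 240.] 6772 [ 0.6   -0.157  0.064] [ 0.54  -0.257  0.007] [0.64  0.043 0.112]
basin 0.69 [208. 431.] 2627 [0.694 0.373 0.027] [0.629 0.274 0.004] [0.768 0.419 0.061]
cans 0.88 [313. 376.] 2871 [0.782 0.036 0.043] [ 0.722 -0.009  0.004] [0.84  0.095 0.046]
cans 0.41 [301. 236.] 6884 [ 0.6   -0.156  0.06 ] [ 0.538 -0.258  0.006] [0.64  0.043 0.112]
top 51.33210403106777 [[-0.04, -0.98, 0.21, 0.3], [-1.0, 0.04, -0.0, 0.16], [-0.01, -0.21, -0.98, 1.21], [0.0, 0.0, 0.0, 1.0]]
shutter 0.91 [215. 288.] 820 [0.483 0.244 0.085] [0.457 0.168 0.035] [0.514 0.319 0.105]
shutter 0.83 [258. 203.] 3055 [0.389 0.492 0.017] [0.312 0.387 0.006] [0.464 0.602 0.022]
shutter 0.57 [289. 305.] 2990 [0.284 0.205 0.017] [0.231 0.099 0.012] [0.335 0.308 0.021]
shutter 0.36 [146. 252.] 2251 [0.713 0.354 0.013] [0.632 0.276 0.   ] [0.773 0.42  0.062]
hatch 0.78 [183. 418.] 3098 [ 0.576 -0.115  0.056] [ 0.524 -0.256 -0.001] [0.63  0.051 0.114]
stand 0.73 [208. 289.] 1017 [0.517 0.24  0.021] [0.448 0.165 0.015] [0.554 0.309 0.05 ]
basin 0.69 [146. 249.] 2154 [0.714 0.354 0.012] [0.632 0.279 0.001] [0.772 0.418 0.061]
cans 0.78 [124. 352.] 1248 [0.766 0.047 0.043] [ 0.716 -0.006  0.01 ] [0.832 0.093 0.048]
```

View pics/scene0.png

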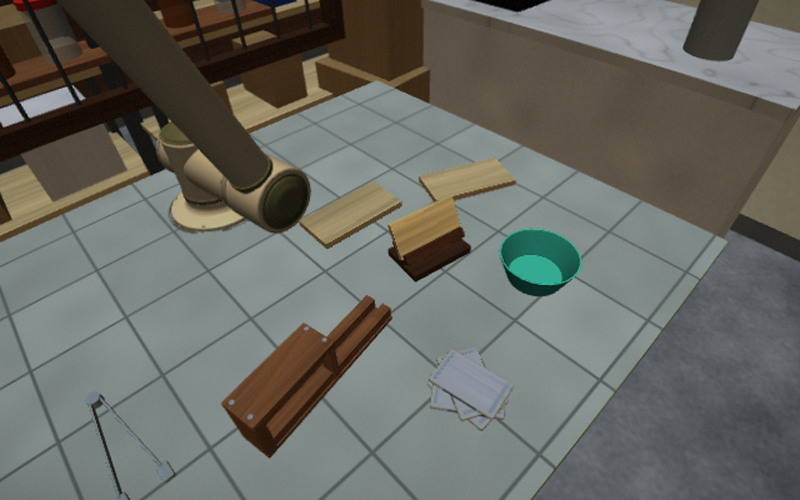

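View pics/top0.png

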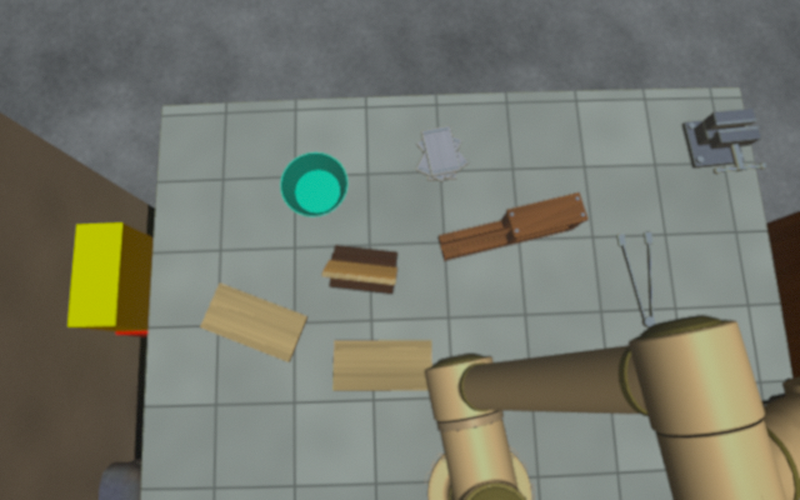

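Candidates in the top view (800x500 picture): the boards at (254,321) and (382,365) lie flat and are about 20–25 cm long. The board at (360,270), scene (427,228), leans on the stand and is the smallest. It fits the description. I'll confirm it in a crop and measure it.

```bash
cat > m.py <<'E'
from h import *
def rect(xy):
    (c,s,a)=cv2.minAreaRect((xy*1000).astype(np.float32)); return np.round(c,1),np.round(s,1),round(a,2)
if __name__=="__main__":
    for c in("scene","top"):
        P=np.load(f"{c}0.npy"); F=np.load(f"{c}0f.npy")
        # lying boards
        X,Y,Z=P[...,0],P[...,1],P[...,2]
        def box(a,b,c_,d,z0,z1): return (X>a)&(X<b)&(Y>c_)&(Y<d)&(Z>z0)&(Z<z1)
        def big(m):
            m=cv2.morphologyEx(m.astype(np.uint8),cv2.MORPH_OPEN,np.ones((2,2)))
            n,l,s,_=cv2.connectedComponentsWithStats(m); return l==1+np.argmax(s[1:,4])
        print(c,"boardA",rect(P[big(box(.2,.37,.05,.33,.012,.03))][:,:2]),"boardB",rect(P[big(box(.28,.5,.36,.62,.012,.03))][:,:2]))
        L=P[big(box(.5,.7,-.3,.08,.100,.12))]; print("lintel",rect(L[:,:2]),np.median(L[:,2]))
        C=P[big(box(.48,.7,-.3,.12,.026,.042))]; print("cheeks",rect(C[:,:2]),np.median(C[:,2]))
        S=P[box(.42,.56,.12,.36,.055,.13)]; 
        print("shutter n",len(S),S.min(0).round(3),S.max(0).round(3))
        B=P[box(.42,.60,.12,.36,.015,.026)]; print("standbase",rect(B[:,:2]),len(B))
        np.save(f"S{c}.npy",S)
        # iterative plane
        q=S.copy()
        for _ in range(6):
            m=q.mean(0); n=np.linalg.svd(q-m,full_matrices=False)[2][2]; r=(S-m)@n; q=S[abs(r)<.003]
        n*=np.sign(n[2]); print("plane",n.round(3),m.round(3),len(q))
        ax=np.cross([0,0,1],n); ax/=np.linalg.norm(ax); up=np.cross(n,ax)
        print("along",ax.round(3),np.percentile(q@ax,[0,1,50,99,100]).round(4),"up",up.round(3),np.percentile(q@up,[0,1,99,100]).round(4),"n.m",(m@n).round(4))
F=np.load("scene0f.npy")[120:260,270:430]
cv2.imwrite("pics/crop.png",cv2.resize(F[...,::-1],None,fx=4,fy=4,interpolation=cv2.INTER_CUBIC))
E
python3 m.py
```

```text
scene boardA (array([554.7, -44.8]), array([235.6, 938.5]), 47.53) boardB (array([608.3, 125.6]), array([ 237.8, 1067. ]), 30.34)
lintel (array([ 731.7, -242.5]), array([170.4, 471.7]), 62.74) 0.1100701049729293
cheeks (array([ 704.9, -174.8]), array([199.4, 551.1]), 50.18) 0.0335727512644185
shutter n 1245 [0.456 0.161 0.055] [0.515 0.324 0.106]
standbase (array([504.4, 238.7]), array([151.2, 101.4]), 82.3) 602
plane [ 0.858 -0.127  0.498] [0.487 0.239 0.08 ] 1144
along [ 0.146  0.989 -0.   ] [0.2298 0.2318 0.3071 0.3894 0.3923] up [-0.493  0.073  0.867] [-0.1827 -0.1812 -0.1251 -0.1245] n.m 0.4274
top boardA (array([280.1, 199.4]), array([224.7, 108.9]), 87.94) boardB (array([343.9, 389. ]), array([449.3, 113.8]), 67.46)
lintel (array([507. , -49.6]), array([118. , 585.4]), 32.8) 0.10960280416955359
cheeks (array([576.4, -17.7]), array([ 17. , 154.1]), 11.39) 0.03269070005503294
shutter n 667 [0.453 0.162 0.055] [0.51  0.323 0.109]
standbase (array([501.7, 238.6]), array([149.7, 100.7]), 81.43) 697
plane [ 0.85  -0.126  0.512] [0.484 0.243 0.084] 501
along [ 0.147  0.989 -0.   ] [0.2314 0.2327 0.3122 0.3888 0.3908] up [-0.507  0.075  0.859] [-0.1882 -0.1875 -0.1287 -0.1256] n.m 0.4233
```

View pics/crop.png

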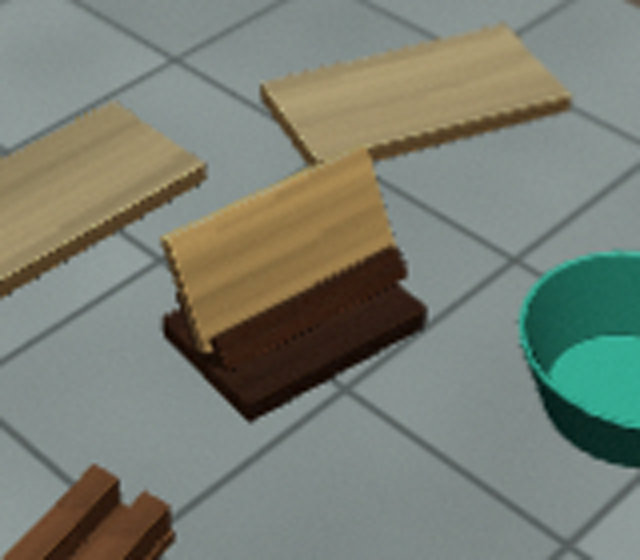

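The crop shows the shutter leaning on the dark stand at crop (290,240). It is clearly smaller than the two lying boards (about 225x109 mm), so this is the one meant. Next I'll refine the hatch fit and check the start pose.

```bash
cat > hatch.py <<'E'
from h import *
from m import rect
for c in("scene","top"):
    P=np.load(f"{c}0.npy"); X,Y,Z=P[...,0],P[...,1],P[...,2]
    def sel(z0,z1):
        m=(X>.48)&(X<.7)&(Y>-.3)&(Y<.12)&(Z>z0)&(Z<z1)
        o=cv2.morphologyEx(m.astype(np.uint8),cv2.MORPH_OPEN,np.ones((3,3),np.uint8))&m
        return P[o>0]
    L=sel(.104,.116); C=sel(.029,.039)
    print(c,"lintel",rect(L[:,:2]),L[:,2].mean(),len(L)); print("cheeks",rect(C[:,:2]),len(C))
    a=np.radians(101.6) 
    for a in np.radians([100.5,101,101.5,102,102.5]):
        y=np.array([np.cos(a),np.sin(a)]); x=np.array([y[1],-y[0]])
        f=lambda Q:(np.percentile(Q[:,:2]@x,[.5,2,98,99.5])*1e3).round(1).tolist()+(np.percentile(Q[:,:2]@y,[.5,2,98,99.5])*1e3).round(1).tolist()
        print(np.degrees(a).round(1),"L",f(L),"C",f(C))
s=env.observe(); print(np.round(s["position"],4),np.round(s["tool_rot"],3).tolist(),s["grip_width"],s["ft_force"])
E
sed -i '/^F=np.load/,$d' m.py; python3 hatch.py
```

```text
scene lintel (array([ 595.1, -174.7]), array([ 68.1, 171.1]), 11.69) 0.11006352277177034 3010
cheeks (array([578.1, -90.2]), array([ 59.2, 298.2]), 12.03) 1560
100.5 L [520.7, 522.7, 586.9, 587.7, -364.7, -362.4, -199.8, -196.7] C [521.7, 523.6, 582.2, 582.8, -339.8, -335.2, -51.2, -47.2]
101.0 L [518.4, 520.2, 584.1, 584.7, -369.5, -367.3, -204.6, -201.6] C [520.9, 522.7, 579.5, 580.1, -344.8, -340.3, -56.0, -52.1]
101.5 L [516.1, 517.6, 581.3, 581.8, -374.1, -372.2, -209.5, -206.3] C [520.0, 521.5, 576.9, 577.4, -349.8, -345.3, -60.7, -56.8]
102.0 L [513.4, 514.9, 578.6, 579.1, -378.9, -377.0, -214.4, -211.1] C [519.1, 520.5, 574.8, 575.5, -354.8, -350.3, -65.5, -61.6]
102.5 L [510.6, 512.3, 575.9, 576.8, -383.6, -381.8, -219.2, -215.9] C [518.2, 519.7, 573.6, 574.5, -359.8, -355.2, -70.2, -66.3]
top lintel (array([ 593.1, -173.9]), array([ 67.5, 170. ]), 11.49) 0.1097674636670008 1421
cheeks (array([573.7, -83.5]), array([ 57.6, 283.4]), 11.75) 660
100.5 L [517.8, 518.8, 582.9, 584.4, -363.1, -359.9, -198.0, -195.5] C [518.4, 519.5, 574.8, 575.4, -325.6, -276.5, -49.6, -46.2]
101.0 L [515.5, 516.3, 580.2, 581.7, -367.9, -364.7, -202.8, -200.1] C [517.8, 518.4, 573.6, 574.2, -330.1, -281.1, -54.2, -50.9]
101.5 L [513.1, 513.9, 577.7, 579.1, -372.8, -369.6, -207.5, -204.7] C [516.7, 517.1, 572.4, 573.1, -334.7, -285.6, -58.9, -55.7]
102.0 L [510.4, 511.2, 575.1, 576.3, -377.5, -374.5, -212.4, -209.3] C [515.0, 515.8, 571.4, 572.1, -339.2, -290.1, -63.8, -60.4]
102.5 L [507.4, 508.8, 572.6, 573.8, -382.3, -379.2, -217.0, -214.0] C [512.5, 514.4, 570.2, 571.1, -343.8, -294.7, -68.6, -65.2]
[ 0.2019 -0.5116  0.2021] [[0.93, 0.367, 0.0], [0.367, -0.93, 0.0], [0.0, -0.0, -1.0]] 0.08523596198380144 [-0.31275274  0.32415396 -0.21885493]
```

```bash
cat > plan.py <<'E'
from h import *
from scipy.spatial.transform import Rotation as R
al=np.array([.1465,.9892,0]); hh=np.array([.9892,-.1465,0]); zz=np.array([0,0,1.])
n=np.cos(np.pi/6)*hh+.5*zz; up=np.cross(n,al)
c=np.array([.4881,.2421,.066]); RG=np.c_[al,n,-up]
def grasp(back): return c+.05*al+(.04-.018)*up-.019*up+back*up, RG
a=np.radians(101.5); hy=np.array([np.cos(a),np.sin(a),0]); hx=np.array([hy[1],-hy[0],0]); HO=np.array([.5770,-.0926,0])
RH=np.c_[hy,hx,-zz]
def rel(p,Rt,p0,R0):
    return np.round(np.r_[R0.T@(p-p0)*100, R.from_matrix(R0.T@Rt).as_rotvec(degrees=True)],2).tolist()
def st(): s=env.observe(); return np.array(s["position"]),np.array(s["tool_rot"]),s
E
python3 - <<'E'
from plan import *
p,r,_=st()
v=np.array([.40,-.1,.26]); rv=R.from_matrix(r)*R.from_rotvec((R.from_matrix(r.T@RG)).as_rotvec()*.5)
print(rel(v,rv.as_matrix(),p,r)); g=grasp(.11); print(g); print(rel(*g,v,rv.as_matrix()), rel(*g,p,r))
E
```

```text
[33.54, -31.02, -5.79, -13.59, 7.85, -29.31]
(array([0.4395352 , 0.29983725, 0.1638588 ]), array([[ 0.1465    ,  0.85667233,  0.4946    ],
       [ 0.9892    , -0.12687272, -0.07325   ],
       [ 0.        ,  0.5       , -0.86600712]]))
[33.01, -24.12, 5.93, -13.59, 7.85, -29.31] [51.89, -66.76, 3.83, -27.18, 15.7, -58.62]
```

Call:
jog_arm:
  targets:
    - [33.5,-31,-5.8,-13.6,7.9,-29.3]
    - [33.5,-31,-5.8,-13.6,7.9,-29.3]
    - [33.5,-31,-5.8,-13.6,7.9,-29.3]
    - [33.5,-31,-5.8,-13.6,7.9,-29.3]
    - [33.5,-31,-5.8,-13.6,7.9,-29.3]
    - [33.5,-31,-5.8,-13.6,7.9,-29.3]
    - [33.5,-31,-5.8,-13.6,7.9,-29.3]
    - [33.5,-31,-5.8,-13.6,7.9,-29.3]
  hand: 1
  newtons: 30

```text
time_s: 1.27
position: [0.3452, -0.2119, 0.2447]
tool_rot: [[0.621, 0.744, 0.246], [0.78, -0.616, -0.108], [0.071, 0.26, -0.963]]
ft_force: [1.2, -1.0, 0.7]
grip_width: 0.0854
gripper_force: 0.0
```

```bash
cat > to.py <<'E'
from plan import *
import sys
p,r,s=st(); back=float(sys.argv[1])
print(p.round(3),s["time_s"],rel(*grasp(back),p,r),np.round(s["q"],0))
E
python3 to.py .11
```

```text
[ 0.345 -0.212  0.245] 1.2667 [45.22, -26.61, 4.56, -13.49, 7.87, -29.39] [-54.  -3. 100.   8.  70. -17.]
```

Call:
jog_arm:
  targets:
    - [45,-26.5,3,-13.5,7.9,-29.4]
    - [45,-26.5,3,-13.5,7.9,-29.4]
    - [45,-26.5,3,-13.5,7.9,-29.4]
    - [45,-26.5,3,-13.5,7.9,-29.4]
    - [45,-26.5,3,-13.5,7.9,-29.4]
    - [45,-26.5,3,-13.5,7.9,-29.4]
    - [45,-26.5,3,-13.5,7.9,-29.4]
    - [45,-26.5,3,-13.5,7.9,-29.4]

```text
time_s: 1.93
position: [0.3967, 0.0807, 0.2065]
tool_rot: [[0.145, 0.857, 0.494], [0.989, -0.126, -0.072], [0.001, 0.499, -0.866]]
ft_force: [-0.3, -2.0, 0.8]
grip_width: 0.0856
gripper_force: 0.0
```

```bash
python3 to.py .11
```

```text
[0.397 0.081 0.206] 1.9333 [22.3, -1.22, 4.24, -0.04, -0.08, 0.05] [ -4.  -6. 114.  -3.  41.   7.]
```

Call:
jog_arm:
  targets:
    - [22.3,-1.2,2,0,0,0]
    - [22.3,-1.2,2,0,0,0]
    - [22.3,-1.2,2,0,0,0]
    - [22.3,-1.2,2,0,0,0]
    - [22.3,-1.2,2,0,0,0]
    - [22.3,-1.2,2,0,0,0]
    - [22.3,-1.2,2,0,0,0]
    - [22.3,-1.2,2,0,0,0]

```text
time_s: 2.6
position: [0.4284, 0.3006, 0.1822]
tool_rot: [[0.143, 0.859, 0.491], [0.99, -0.124, -0.071], [-0.0, 0.497, -0.868]]
ft_force: [-0.8, -0.9, 0.1]
grip_width: 0.0856
gripper_force: 0.0
```

```bash
python3 to.py .0
```

```text
[0.428 0.301 0.182] 2.6 [0.07, 0.1, 13.15, -0.22, -0.08, 0.17] [ 32.  13.  98. -26.  49.  54.]
```

Call:
jog_arm:
  targets:
    - [0,0,3,0,0,0]
    - [0,0.1,6,0,0,0]
    - [0,0.1,8,0,0,0]
    - [0,0.1,9.5,0,0,0]
    - [0,0.1,10.5,0,0,0]
    - [0,0.1,11.5,0,0,0]
    - [0,0.1,12.3,0,0,0]
    - [0,0.1,13.1,0,0,0]

```text
time_s: 3.27
position: [0.4945, 0.2897, 0.0698]
tool_rot: [[0.146, 0.858, 0.493], [0.989, -0.127, -0.072], [0.001, 0.498, -0.867]]
ft_force: [-0.1, 0.3, 0.2]
grip_width: 0.0859
gripper_force: 0.0
```

```bash
python3 - <<'E'
from plan import *
p,r,s=st(); print(rel(*grasp(0),p,r),s["ft_force"])
im=env.get_image("scene"); cv2.imwrite("pics/g1.png",cv2.resize(im["frame"][110:250,260:430][...,::-1],None,fx=4,fy=4,interpolation=cv2.INTER_CUBIC))
E
```

```text
[0.2, -0.13, 0.06, -0.13, -0.06, -0.01] [-0.13610475  0.26803571  0.16033374]
```

View pics/g1.png

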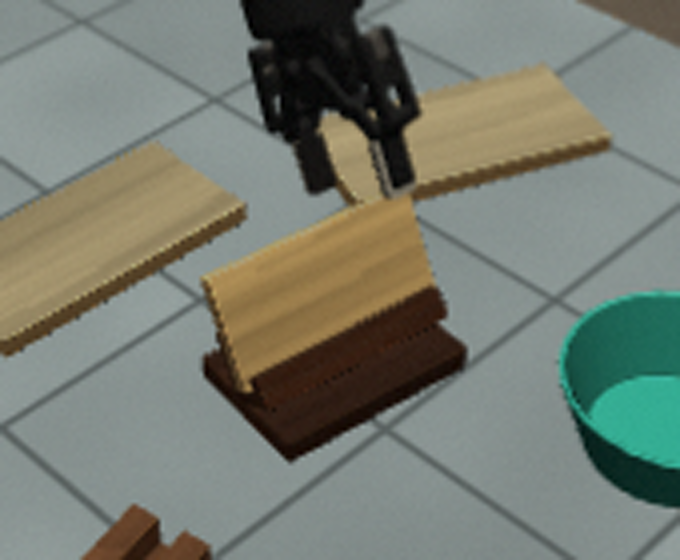

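```bash
cat >> h.py <<'E'
def proj(im,q):
    H=im["depth"].shape[0]; f=H/2/np.tan(np.radians(im["fovy"])/2)
    T=np.linalg.inv(np.array(im["cam_to_world"])); x=T[:3,:3]@q+T[:3,3]; a,b=x[0]/x[2],x[1]/x[2]; g=1+im["k1"]*(a*a+b*b)
    return np.array([im["cx"]+f*a*g,im["cy"]+f*b*g])
E
python3 - <<'E'
from plan import *
p,r,s=st(); print(p,s["time_s"]); im=env.get_image("scene"); P=pts(im)
for nm,q in(("tcp",p),("front tip",p-.013*r[:,2]+.042*r[:,1]),("rear tip",p-.013*r[:,2]-.042*r[:,1]),("top edge+y",c+.08*al+.04*up+.006*n),("top edge-y",c-.08*al+.04*up+.006*n)):
    print(nm,q.round(3),((proj(im,q)-[260,110])*4).round())
m=im["frame"][...].sum(2)<110
m&=(P[...,0]>.35)&(P[...,0]<.62)&(P[...,1]>.2)&(P[...,1]<.4)&(P[...,2]>.06); q=P[m]
for k in range(0,1):
    t=(q-p)@r; print(np.percentile(t,[0,2,98,100],axis=0).round(3)); f=t[t[:,1]>.03]; print("front finger max z",np.percentile(f[:,2],[95,99,100]).round(3))
cv2.imwrite("pics/g2.png",cv2.resize(im["frame"][110:250,260:430][...,::-1],None,fx=4,fy=4,interpolation=cv2.INTER_CUBIC))
E
```

```text
[0.49457625 0.28949633 0.06849747] 3.3167
tcp [0.495 0.289 0.068] [378. 254.]
front tip [0.524 0.285 0.101] [410. 239.]
rear tip [0.452 0.296 0.059] [338. 232.]
top edge+y [0.485 0.323 0.104] [405. 183.]
top edge-y [0.462 0.165 0.104] [205. 278.]
[[-0.062 -0.074 -0.288]
 [-0.052 -0.062 -0.272]
 [ 0.015  0.072 -0.055]
 [ 0.023  0.076 -0.044]]
front finger max z [-0.074 -0.055 -0.051]
```

View pics/g2.png

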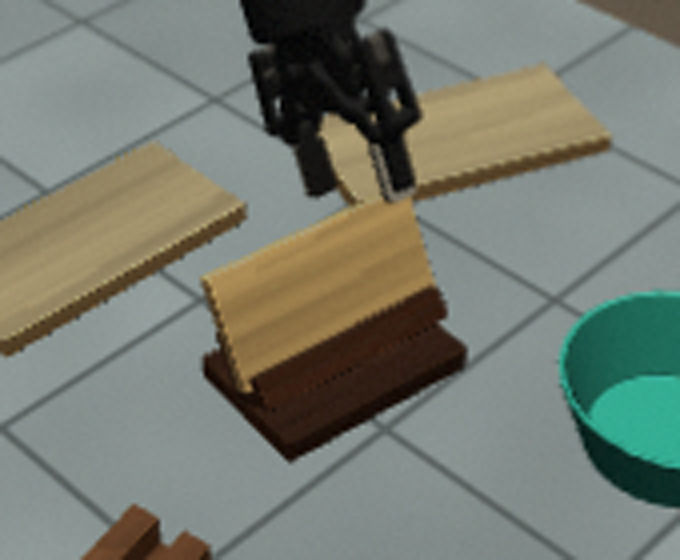

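The gripper in this picture sits higher than its reported pose predicts: the front tip is at crop (400,190) against a predicted (410,239). I'll measure that offset from the depth before closing.

```bash
python3 - <<'E'
from plan import *
p,r,s=st(); print(p.round(4),np.round(s["q"],1),s["grip_width"])
for cam in("scene","top"):
    im=env.get_image(cam); P=pts(im); P0=np.load(cam+"0.npy")
    m=(np.linalg.norm(P-P0,axis=2)>.02)&(im["depth"]>0)&(P[...,0]>.3)&(P[...,1]>.15)&(P[...,2]>.03)&(P[...,2]<.3)
    t=(P[m]-p)@r
    print(cam,len(t))
    for lo,hi in((-.1,-.03),(-.03,.03),(.03,.1)):
        f=t[(t[:,1]>lo)&(t[:,1]<hi)]
        if len(f)==0: continue
        k=f[f[:,2]>np.percentile(f[:,2],99)-.02]
        print((lo,hi),len(f),"zmax",np.percentile(f[:,2],[90,98,99.5,100]).round(3),"x",np.percentile(k[:,0],[5,50,95]).round(3),"y",np.percentile(k[:,1],[5,50,95]).round(3))
    # shutter now
    q=P[(P[...,0]>.42)&(P[...,0]<.56)&(P[...,1]>.12)&(P[...,1]<.25)&(P[...,2]>.05)&(P[...,2]<.13)]; print("shutter zmax",np.percentile(q[:,2],[95,99]).round(3))
E
```

```text
[0.4942 0.2896 0.069 ] [ 26.8  26.3 100.8 -32.7  32.1  60. ] 0.0851957465044313
scene 2376
(-0.1, -0.03) 324 zmax [-0.055 -0.046 -0.044 -0.043] x [-0.012 -0.003  0.009] y [-0.049 -0.043 -0.04 ]
(-0.03, 0.03) 876 zmax [-0.118 -0.104  0.     0.05 ] x [-0.127 -0.085  0.825] y [0.006 0.007 0.024]
(0.03, 0.1) 1131 zmax [-0.075 -0.051 -0.044  0.081] x [-0.012 -0.005  0.008] y [0.045 0.052 0.058]
shutter zmax [0.102 0.104]
top 460
(-0.03, 0.03) 83 zmax [-0.117  0.008  0.036  0.036] x [-0.074 -0.073 -0.071] y [0.003 0.004 0.005]
(0.03, 0.1) 372 zmax [-0.1   -0.068 -0.028  0.092] x [-0.012 -0.01   0.836] y [0.043 0.048 0.078]
shutter zmax [0.103 0.104]
```

The depth shows the open tips 44 mm behind the reported TCP instead of 13 mm. They are about 6 mm above the shutter's top edge and centred laterally. So the real tip lies about 31 mm short of the nominal TCP along tool z, and I'll advance about 3 cm while watching the force.

Call:
jog_arm:
  targets:
    - [0.1,-0.1,0.5,0,0,0]
    - [0.2,-0.1,1.0,0,0,0]
    - [0.2,-0.1,1.5,0,0,0]
    - [0.2,-0.1,2.0,0,0,0]
    - [0.2,-0.1,2.5,0,0,0]
    - [0.2,-0.1,2.9,0,0,0]
    - [0.2,-0.1,3.0,0,0,0]
    - [0.2,-0.1,3.0,0,0,0]

```text
time_s: 4.13
position: [0.5083, 0.2898, 0.0427]
tool_rot: [[0.146, 0.859, 0.492], [0.989, -0.127, -0.072], [0.0, 0.497, -0.868]]
ft_force: [0.1, -0.2, -0.7]
grip_width: 0.0852
gripper_force: 0.0
```

```bash
cat > tips.py <<'E'
from plan import *
p,r,s=st(); print(p.round(4),s["time_s"],s["grip_width"],np.round(s["ft_force"],1),rel(*grasp(0),p,r))
im=env.get_image("scene"); P=pts(im); P0=np.load("scene0.npy")
m=(np.linalg.norm(P-P0,axis=2)>.012)&(im["depth"]>0)&(P[...,0]>.3)&(P[...,1]>.2)&(P[...,2]>.03)&(P[...,2]<.3)
t=(P[m]-p)@r; f=t[(t[:,1]>.005)&(t[:,1]<.08)&(abs(t[:,0])<.03)]
print("front finger zmax",np.percentile(f[:,2],[95,98,99.5,100]).round(3))
import sys
cv2.imwrite(sys.argv[1],cv2.resize(im["frame"][110:250,260:430][...,::-1],None,fx=4,fy=4,interpolation=cv2.INTER_CUBIC))
E
python3 tips.py pics/g3.png
```

```text
[0.5083 0.2898 0.0427] 4.1333 0.08519468336248813 [ 0.1 -0.2 -0.7] [-0.02, 0.03, -2.97, -0.21, -0.02, 0.03]
front finger zmax [-0.067 -0.054 -0.045 -0.022]
```

View pics/g3.png

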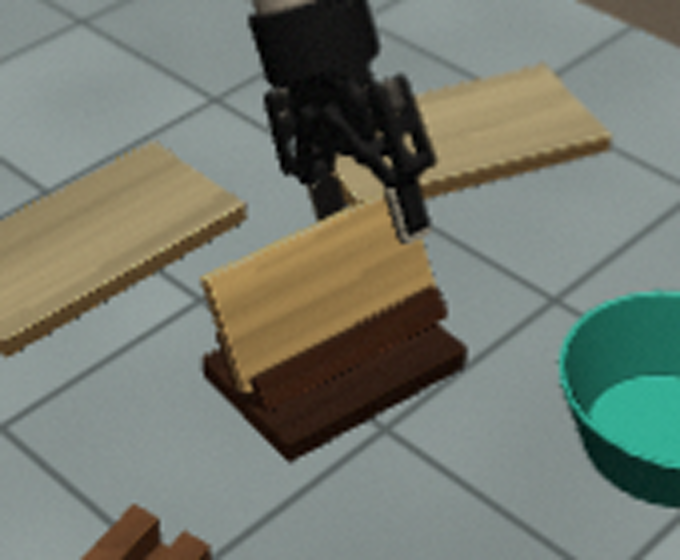

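The fingers now straddle the top edge near its far end, with the front tip at crop (413,238) and the rear finger behind the board at (325,195). I'll close gently.

Call:
jog_arm:
  targets:
    - [0,0,0,0,0,0]
    - [0,0,0,0,0,0]
    - [0,0,0,0,0,0]
    - [0,0,0,0,0,0]
    - [0,0,0,0,0,0]
    - [0,0,0,0,0,0]
    - [0,0,0,0,0,0]
    - [0,0,0,0,0,0]
  hand: 0
  newtons: 30

```text
time_s: 4.85
position: [0.5088, 0.2902, 0.0437]
tool_rot: [[0.145, 0.858, 0.493], [0.989, -0.127, -0.071], [0.001, 0.498, -0.867]]
ft_force: [2.1, -0.4, 3.2]
grip_width: 0.0113
gripper_force: 34.8
```

```bash
python3 tips.py pics/g4.png
```

```text
[0.5088 0.2902 0.0437] 4.85 0.011339385745719533 [ 2.1 -0.4  3.2] [-0.05, -0.05, -2.91, -0.1, -0.09, 0.02]
front finger zmax [-0.074 -0.052 -0.039 -0.036]
```

Call:
jog_arm:
  targets:
    - [0,0,0,0,0,0]
    - [0,0,0,0,0,0]
    - [0,0,-1,0,0,0]
    - [0,0,-3,0,0,0]
    - [0,0,-6,0,0,0]
    - [0,0,-9,0,0,0]
    - [0,0,-12,0,0,0]
    - [0,0,-12,0,0,0]
  hand: 0
  newtons: 70

```text
time_s: 5.57
position: [0.4478, 0.2997, 0.1511]
tool_rot: [[0.144, 0.857, 0.495], [0.99, -0.127, -0.069], [0.004, 0.5, -0.866]]
ft_force: [0.8, 0.5, 0.1]
grip_width: 0.0111
gripper_force: 70.0
```

```bash
cat >> plan.py <<'E'
BO=np.array([-.0505,0,-.026])   # board centre in (reported) tool frame
def board(hxyz): # tool pose for board centre at hatch coords
    C=HO+hx*hxyz[0]+hy*hxyz[1]+zz*hxyz[2]; return C-RH@BO,RH
E
python3 - <<'E'
from plan import *
p,r,s=st(); print(p.round(4),s["grip_width"],s["ft_force"],rel(*board([0,.095,.12]),p,r)); print(board([0,.095,.12])[0])
E
```

```text
[0.4478 0.2997 0.1511] 0.011087655343036358 [0.81981812 0.50208552 0.14140691] [-23.29, 8.89, 11.62, 29.74, 4.96, -19.39]
[0.54799197 0.04997904 0.094     ]
```

Call:
jog_arm:
  targets:
    - [-3,1.1,1.3,3.7,0.6,-2.4]
    - [-6,2.2,2.8,7.4,1.2,-4.8]
    - [-9.5,3.5,4.5,12,2,-8]
    - [-13,5,6.3,17,2.8,-11]
    - [-16.5,6.3,8.1,21,3.5,-13.8]
    - [-20,7.6,9.9,25.5,4.2,-16.6]
    - [-22.5,8.6,11.2,29,4.8,-18.9]
    - [-23.3,8.9,11.6,29.7,5,-19.4]

```text
time_s: 6.23
position: [0.5491, 0.0482, 0.0896]
tool_rot: [[-0.2, 0.98, -0.008], [0.98, 0.2, -0.001], [0.0, -0.008, -1.0]]
ft_force: [0.3, -0.3, -0.9]
grip_width: 0.0113
gripper_force: 69.8
```

```bash
cat > look.py <<'E'
from plan import *
import sys
p,r,s=st(); print(p.round(4),s["time_s"],s["grip_width"],np.round(s["ft_force"],1))
H=lambda Q:np.c_[(Q-HO)@hx,(Q-HO)@hy,Q[:,2]]
pc=p+r@BO; print("pred board centre hatch",H(pc[None]).round(4))
for cam in("scene","top"):
    im=env.get_image(cam); P=pts(im); h=H(P.reshape(-1,3)).reshape(P.shape); F=im["frame"].astype(int)
    cv2.imwrite(f"pics/{sys.argv[1]}_{cam}.png",cv2.resize(im["frame"][...,::-1],(800,500),interpolation=cv2.INTER_CUBIC))
    tan=(F[...,0]-F[...,2]>45)&(F[...,0]>130)
    m=tan&(abs(h[...,0])<.06)&(h[...,1]>-.05)&(h[...,1]<.25)&(h[...,2]>.04)&(h[...,2]<.25)
    b=h[m]; print(cam,"board n",len(b),"pct x",np.percentile(b[:,0],[2,10,50,90,98]).round(4),"y",np.percentile(b[:,1],[.5,2,50,98,99.5]).round(4),"z",np.percentile(b[:,2],[.5,2,98,99.5]).round(4))
    f=b[(b[:,0]>np.median(b[:,0])-.006)&(b[:,0]<np.median(b[:,0])+.006)]
    A=np.c_[np.ones(len(f)),f[:,1]-.095,f[:,2]-.12]; k=np.linalg.lstsq(A,f[:,0],rcond=None)[0]; 
    for _ in range(4):
        e=f[:,0]-A@k; w=abs(e)<.0025; k=np.linalg.lstsq(A[w],f[w,0],rcond=None)[0]
    print("  face x = %.4f + %.4f y + %.4f z"%tuple(k))
E
python3 look.py a
```

```text
[0.5491 0.0482 0.0896] 6.2333 0.011339261356184847 [ 0.3 -0.3 -0.9]
pred board centre hatch [[0.0009 0.093  0.1155]]
scene board n 251 pct x [-0.0552 -0.0038  0.0007  0.0054  0.0063] y [0.0184 0.0202 0.0783 0.136  0.1407] z [0.154  0.1542 0.204  0.2116]
  face x = -0.0188 + -0.0214 y + 0.5358 z
top board n 30 pct x [-0.0069 -0.0065 -0.0035  0.0051  0.0155] y [-0.0052 -0.0022  0.0153  0.0858  0.0867] z [0.1092 0.1099 0.1567 0.1569]
  face x = -0.0086 + -0.0344 y + 0.0886 z
```

View pics/a_scene.png

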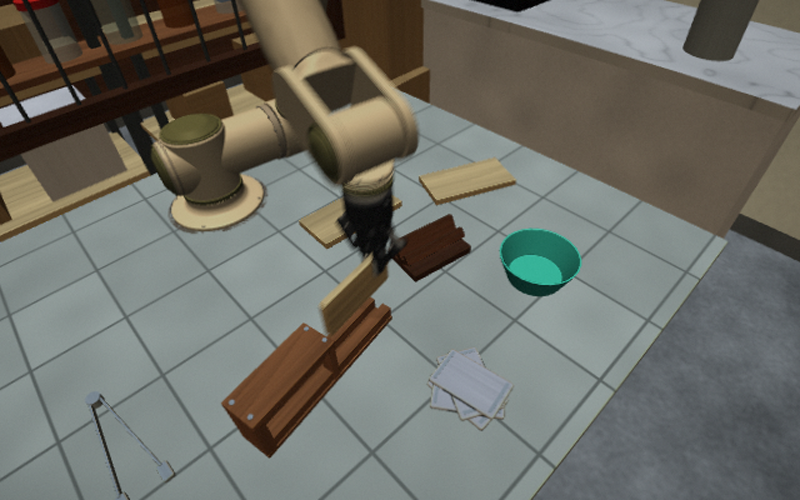

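The board hangs upright over the open track, with its front end at picture (325,325) just outside the mouth. The basin and cans are undisturbed. Now I'll measure the board against the track in the same camera.

```bash
cat > fit.py <<'E'
from plan import *
H=lambda Q:np.c_[(Q-HO)@hx,(Q-HO)@hy,Q[:,2]]
def run(y0=.095,z0=.12,zlo=.05):
    p,r,s=st(); pc=p+r@BO; print(p.round(4),round(s["time_s"],2),"w",round(s["grip_width"],4),"F",np.round(s["ft_force"],1),"pred",H(pc[None]).round(4)[0],"rot err deg",R.from_matrix(RH.T@r).as_rotvec(degrees=True).round(2))
    for cam in("scene","top"):
        im=env.get_image(cam); P=pts(im); P0=np.load(cam+"0.npy"); h=H(P.reshape(-1,3)).reshape(P.shape); F=im["frame"].astype(int)
        m=(F[...,0]-F[...,2]>22)&(F[...,0]>70)&(abs(h[...,0])<.025)&(h[...,1]>-.03)&(h[...,1]<.25)&(h[...,2]>zlo)&(h[...,2]<.2)&(np.linalg.norm(P-P0,axis=2)>.01)
        mm=cv2.erode(m.astype(np.uint8),np.ones((2,2),np.uint8))>0
        b=h[m]; print(cam,len(b),"y",np.percentile(b[:,1],[0,1,99,100]).round(4),"z",np.percentile(b[:,2],[0,1,99,100]).round(4))
        top=b[b[:,2]>np.percentile(b[:,2],99)-.004]; print("  top edge x",np.percentile(top[:,0],[2,50,98]).round(4),"z",np.median(top[:,2]).round(4))
        f=h[m&mm&(h[...,2]<np.percentile(b[:,2],99)-.006)]
        if len(f)>40:
            A=np.c_[np.ones(len(f)),f[:,1]-y0,f[:,2]-z0]; k=np.median(f[:,0])*np.array([1,0,0])
            for t in(.006,.004,.003,.003):
                w=abs(f[:,0]-A@k)<t; k=np.linalg.lstsq(A[w],f[w,0],rcond=None)[0]
            print("  face x = %.4f + %.4f y + %.4f z"%tuple(k),w.sum(),"y",np.percentile(f[w,1],[1,99]).round(4))
        h0=H(P0.reshape(-1,3)); c0=h0[(abs(h0[:,0])<.05)&(h0[:,1]>.02)&(h0[:,1]<.14)&(h0[:,2]>.030)&(h0[:,2]<.038)]
        hist,e=np.histogram(c0[:,0],np.arange(-.036,.04,.002)); print("  cheektop x hist",dict(zip((e[:-1]*1e3).round().astype(int).tolist(),hist.tolist())))
if __name__=="__main__": run()
E
python3 fit.py
```

```text
[0.5491 0.0454 0.0881] 6.33 w 0.0114 F [-0.5  0.2 -1.1] pred [0.     0.0904 0.1141] rot err deg [ 0.44 -0.07  0.42]
scene 1235 y [0.0095 0.0105 0.1656 0.1704] z [0.0744 0.0761 0.1559 0.1572]
  top edge x [-0.0061  0.0006  0.0064] z 0.1542
  face x = 0.0061 + 0.0110 y + 0.0084 z 583 y [0.0107 0.1658]
  cheektop x hist {-36: 0, -34: 0, -32: 0, -30: 2, -28: 14, -26: 35, -24: 37, -22: 33, -20: 32, -18: 31, -16: 31, -14: 33, -12: 38, -10: 44, -8: 19, -6: 0, -4: 0, -2: 0, 0: 0, 2: 0, 4: 0, 6: 0, 8: 9, 10: 36, 12: 38, 14: 41, 16: 40, 18: 39, 20: 42, 22: 41, 24: 38, 26: 46, 28: 52, 30: 1, 32: 0, 34: 0, 36: 0}
top 54 y [0.0137 0.0139 0.0947 0.0967] z [0.1117 0.1136 0.1578 0.1583]
  top edge x [-0.009  -0.0063  0.0005] z 0.1554
  cheektop x hist {-36: 0, -34: 0, -32: 7, -30: 28, -28: 23, -26: 29, -24: 24, -22: 31, -20: 24, -18: 27, -16: 25, -14: 26, -12: 17, -10: 0, -8: 0, -6: 0, -4: 0, -2: 0, 0: 0, 2: 0, 4: 0, 6: 23, 8: 22, 10: 27, 12: 22, 14: 27, 16: 24, 18: 25, 20: 26, 22: 28, 24: 21, 26: 9, 28: 0, 30: 0, 32: 0, 34: 0, 36: 0}
```

Call:
jog_arm:
  targets:
    - [0.2,0.05,0,-0.2,0,-0.3]
    - [0.2,0.09,0,-0.45,0,-0.7]
    - [0.2,0.09,0.7,-0.45,0,-0.7]
    - [0.2,0.09,1.5,-0.45,0,-0.7]
    - [0.2,0.09,2.3,-0.45,0,-0.7]
    - [0.2,0.09,3.0,-0.45,0,-0.7]
    - [0.2,0.09,3.2,-0.45,0,-0.7]
    - [0.2,0.09,3.2,-0.45,0,-0.7]

```text
time_s: 7.1
position: [0.5478, 0.0529, 0.0584]
tool_rot: [[-0.21, 0.978, 0.003], [0.978, 0.21, -0.001], [-0.001, 0.003, -1.0]]
ft_force: [0.4, 0.1, -1.3]
grip_width: 0.0112
gripper_force: 69.7
```

```bash
sed -i 's/hist,e=np.hist.*//' fit.py; python3 fit.py
```

```text
[0.5478 0.0529 0.0584] 7.1 w 0.0112 F [ 0.4  0.1 -1.3] pred [0.0009 0.0979 0.0844] rot err deg [-0.17 -0.07 -0.64]
scene 1059 y [0.0173 0.0181 0.1733 0.1762] z [0.0503 0.0535 0.1264 0.1392]
  top edge x [-0.0047  0.0014  0.0076] z 0.1247
  face x = 0.0065 + -0.0095 y + -0.0067 z 522 y [0.0185 0.1747]
top 28 y [0.018  0.0182 0.0305 0.0307] z [0.0688 0.0746 0.1282 0.1283]
  top edge x [-0.0058  0.      0.0048] z 0.1265
```

Call:
jog_arm:
  targets:
    - [0,0.05,0,0.3,0,0.4]
    - [0,0.05,0.4,0.3,0,0.4]
    - [0,0.05,0.8,0.3,0,0.4]
    - [0,0.05,1.1,0.3,0,0.4]
    - [0,0.05,1.4,0.3,0,0.4]
    - [0,0.05,1.6,0.3,0,0.4]
    - [0,0.05,1.8,0.3,0,0.4]
    - [0,0.05,1.8,0.3,0,0.4]

```text
time_s: 7.87
position: [0.5486, 0.0529, 0.0409]
tool_rot: [[-0.203, 0.979, -0.001], [0.979, 0.203, -0.002], [-0.002, -0.001, -1.0]]
ft_force: [-0.0, 0.9, -1.9]
grip_width: 0.0114
gripper_force: 69.8
```

```bash
python3 -c "
import fit; fit.run(.095,.085,.04)"
```

```text
[0.5486 0.0529 0.0409] 7.87 w 0.0114 F [-0.   0.9 -1.9] pred [0.0014 0.0978 0.0669] rot err deg [ 0.08 -0.09 -0.23]
scene 886 y [-0.0179  0.0179  0.1727  0.1771] z [0.0401 0.0406 0.1091 0.1207]
  top edge x [-0.0038  0.0021  0.0081] z 0.1072
  face x = 0.0073 + -0.0017 y + -0.0022 z 375 y [0.0184 0.1727]
top 32 y [0.0187 0.0188 0.0318 0.0321] z [0.0611 0.0644 0.1101 0.1103]
  top edge x [-0.0053 -0.0008  0.004 ] z 0.1073
```

Call:
jog_arm:
  targets:
    - [0,0,0.4,0,0,0]
    - [0,0,0.8,0,0,0]
    - [0,0,1.1,0,0,0]
    - [0,0,1.3,0,0,0]
    - [0,0,1.4,0,0,0]
    - [0,0,1.5,0,0,0]
    - [0,0,1.55,0,0,0]
    - [0,0,1.55,0,0,0]

```text
time_s: 8.63
position: [0.5488, 0.0529, 0.0257]
tool_rot: [[-0.203, 0.979, -0.0], [0.979, 0.203, -0.002], [-0.002, -0.001, -1.0]]
ft_force: [0.7, 1.1, -1.5]
grip_width: 0.0114
gripper_force: 69.8
```

```bash
python3 -c "
import fit; fit.run(.095,.065,.04)"
```

```text
[0.5488 0.0529 0.0257] 8.63 w 0.0114 F [ 0.7  1.1 -1.5] pred [0.0016 0.0977 0.0518] rot err deg [ 0.04 -0.1  -0.23]
scene 711 y [0.0174 0.018  0.1445 0.1761] z [0.04   0.0462 0.0937 0.0946]
  top edge x [-0.0045  0.002   0.0081] z 0.092
  face x = 0.0074 + -0.0048 y + -0.0022 z 309 y [0.0193 0.1339]
top 33 y [0.0185 0.0185 0.0318 0.032 ] z [0.0446 0.0467 0.0934 0.0936]
  top edge x [-0.0055  0.0004  0.0056] z 0.0913
```

Call:
jog_arm:
  targets:
    - [-0.5,0,0,0,0,0]
    - [-1.0,0,0,0,0,0]
    - [-1.5,0,0,0,0,0]
    - [-2.0,0,0,0,0,0]
    - [-2.5,0,0,0,0,0]
    - [-3.0,0,0,0,0,0]
    - [-3.5,0,0,0,0,0]
    - [-4.0,0,0,0,0,0]

```text
time_s: 9.4
position: [0.557, 0.0131, 0.0258]
tool_rot: [[-0.203, 0.979, -0.0], [0.979, 0.203, -0.002], [-0.002, -0.001, -1.0]]
ft_force: [-0.1, 0.4, -1.1]
grip_width: 0.0111
gripper_force: 69.8
```

```bash
python3 -c "
import fit; fit.run(.055,.065,.04)"
```

```text
[0.557  0.0131 0.0258] 9.4 w 0.0111 F [-0.1  0.4 -1.1] pred [0.0017 0.0571 0.0519] rot err deg [ 0.05 -0.1  -0.23]
scene 524 y [-0.0229  0.0102  0.1035  0.1374] z [0.0406 0.0424 0.0941 0.1014]
  top edge x [-0.004   0.0022  0.0081] z 0.0921
  face x = 0.0076 + -0.0028 y + -0.0021 z 225 y [0.0164 0.0947]Traceback (most recent call last):
  File "<string>", line 2, in <module>
    import fit; fit.run(.055,.065,.04)
                ~~~~~~~^^^^^^^^^^^^^^^
  File "fit.py", line 9, in run
    b=h[m]; print(cam,len(b),"y",np.percentile(b[:,1],[0,1,99,100]).round(4),"z",np.percentile(b[:,2],[0,1,99,100]).round(4))
                                 ~~~~~~~~~~~~~^^^^^^^^^^^^^^^^^^^^^
    return _quantile_unchecked(
        a, q, axis, out, overwrite_input, method, keepdims, weights)
    return _ureduce(a,
                    func=_quantile_ureduce_func,
    ...<5 lines>...
                    overwrite_input=overwrite_input,
                    method=method)
    r = func(a, **kwargs)
    result = _quantile(arr,
                       quantiles=q,
    ...<2 lines>...
                       out=out,
                       weights=wgt)
    slices_having_nans = np.isnan(arr[-1, ...])
                                  ~~~^^^^^^^^^
IndexError: index -1 is out of bounds for axis 0 with size 0
```

The board is 22 mm into the mouth with no contact force. Carry on with another 8.8 cm.

Call:
jog_arm:
  targets:
    - [-0.8,0,0,0,0,0]
    - [-2.0,0,0,0,0,0]
    - [-3.2,0,0,0,0,0]
    - [-4.4,0,0,0,0,0]
    - [-5.6,0,0,0,0,0]
    - [-6.8,0,0,0,0,0]
    - [-8.0,0,0,0,0,0]
    - [-8.8,0,0,0,0,0]

```text
time_s: 10.17
position: [0.5752, -0.0743, 0.026]
tool_rot: [[-0.203, 0.979, -0.0], [0.979, 0.203, -0.002], [-0.002, -0.001, -1.0]]
ft_force: [-0.2, 0.6, -1.0]
grip_width: 0.0112
gripper_force: 69.8
```

Call:
jog_arm:
  targets:
    - [0,0,0,0,0,0]
    - [0,0,0,0,0,0]
    - [0,0,0.1,0,0,0]
    - [0,0,0.1,0,0,0]

```text
time_s: 10.5
position: [0.5746, -0.0718, 0.0248]
tool_rot: [[-0.204, 0.979, -0.001], [0.979, 0.204, -0.002], [-0.001, -0.001, -1.0]]
ft_force: [-0.2, 0.2, -1.2]
grip_width: 0.0115
gripper_force: 69.8
```

```bash
python3 look.py b 2>/dev/null | head -3
```

```text
[ 0.5746 -0.0718  0.0248] 10.5 0.011510719071270626 [-0.2  0.2 -1.2]
pred board centre hatch [[ 0.002  -0.0296  0.0509]]
scene board n 5 pct x [-0.0022 -0.0015  0.0001  0.0035  0.004 ] y [0.0101 0.0101 0.0113 0.0121 0.0121] z [0.0894 0.0895 0.0928 0.0929]
```

View pics/b_scene.png

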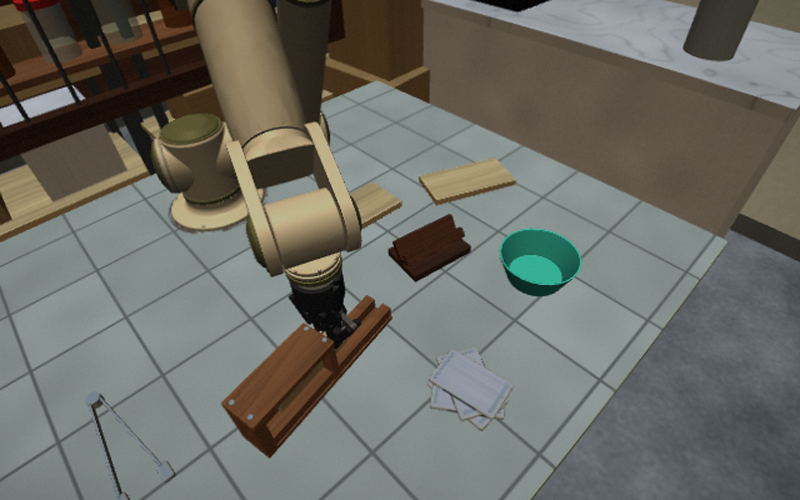

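The board is through the mouth under the lintel, and the gripper is just outside the posts at picture (335,325). I'll release it, rise, back off, close the hand and push the end home.

Call:
jog_arm:
  targets:
    - [0,0,0,0,0,0]
    - [0,0,0,0,0,0]
    - [0,0,0,0,0,0]
    - [0,0,0,0,0,0]
    - [0,0,-1.5,0,0,0]
    - [0,0,-3.5,0,0,0]
    - [0,0,-6,0,0,0]
    - [0,0,-6,0,0,0]
  hand: 0.4
  newtons: 30

```text
time_s: 11.27
position: [0.5769, -0.073, 0.0894]
tool_rot: [[-0.204, 0.979, 0.007], [0.979, 0.204, -0.004], [-0.006, 0.006, -1.0]]
ft_force: [1.7, -0.6, 0.9]
grip_width: 0.0341
gripper_force: 0.0
```

Call:
jog_arm:
  targets:
    - [2,-0.1,0,0,0,0]
    - [4,-0.1,0,0,0,0]
    - [6.2,-0.1,0,0,0,0]
    - [6.2,-0.1,0,0,0,0]
    - [6.2,-0.1,0,0,0,0]
    - [6.2,-0.1,0,0,0,0]
    - [6.2,-0.1,0,0,0,0]
    - [6.2,-0.1,0,0,0,0]
  hand: 0
  newtons: 30

```text
time_s: 11.93
position: [0.5614, -0.0126, 0.0848]
tool_rot: [[-0.202, 0.979, -0.0], [0.979, 0.202, -0.002], [-0.002, -0.001, -1.0]]
ft_force: [-0.3, 0.1, -0.7]
grip_width: 0.0002
gripper_force: 0.0
```

```bash
cat > push.py <<'E'
from plan import *
H=lambda Q:np.c_[(Q-HO)@hx,(Q-HO)@hy,Q[:,2]]
p,r,s=st(); print(p.round(4),round(s["time_s"],2),s["grip_width"],np.round(s["ft_force"],1),"tool hatch",H(p[None]).round(4)[0])
im=env.get_image("scene"); P=pts(im); F=im["frame"].astype(int); h=H(P.reshape(-1,3)).reshape(P.shape)
b=h[(F[...,0]-F[...,2]>22)&(F[...,0]>70)&(abs(h[...,0])<.012)&(h[...,1]>.001)&(h[...,1]<.1)&(h[...,2]>.04)&(h[...,2]<.1)]
if len(b)>3: print("board visible n",len(b),"x",np.percentile(b[:,0],[2,50,98]).round(4),"y",np.percentile(b[:,1],[1,50,97,100]).round(4),"z",np.percentile(b[:,2],[1,99]).round(4))
dark=(F.max(2)<60)&(abs(h[...,0])<.04)&(h[...,1]>.0)&(h[...,1]<.14)&(h[...,2]>.036)&(h[...,2]<.3)
g=h[dark]; print("gripper n",len(g),"zmin",np.percentile(g[:,2],[0,1,3]).round(4),"low part x,y",np.percentile(g[g[:,2]<np.percentile(g[:,2],3)+.015][:,:2],[5,50,95],axis=0).round(4).tolist())
print("q",np.round(s["q"],0))
E
python3 push.py
```

```text
[ 0.5614 -0.0126  0.0848] 11.93 0.0002090639713632355 [-0.3  0.1 -0.7] tool hatch [0.0007 0.0815 0.0848]
board visible n 245 x [-0.0051  0.0059  0.0074] y [0.0111 0.0333 0.0489 0.0505] z [0.041  0.0916]
gripper n 1711 zmin [0.0756 0.1256 0.136 ] low part x,y [[-0.0085, 0.0693], [0.0098, 0.0738], [0.0148, 0.084]]
q [-13.  29.  83.  -0.  68. -25.]
```

Call:
jog_arm:
  targets:
    - [0,0.05,1.5,0,0,0]
    - [0,0.05,3,0,0,0]
    - [0,0.05,4.5,0,0,0]
    - [0,0.05,5.5,0,0,0]
    - [0,0.05,6.2,0,0,0]
    - [0,0.05,6.7,0,0,0]
    - [0,0.05,6.7,0,0,0]
    - [0,0.05,6.7,0,0,0]

```text
time_s: 12.65
position: [0.562, -0.012, 0.0182]
tool_rot: [[-0.203, 0.979, 0.0], [0.979, 0.203, -0.002], [-0.002, -0.0, -1.0]]
ft_force: [0.3, 0.0, -0.5]
grip_width: -0.0001
gripper_force: 0.0
```

```bash
python3 push.py
```

```text
[ 0.562  -0.012   0.0182] 12.65 -0.00013100261176695309 [ 0.3  0.  -0.5] tool hatch [0.0014 0.082  0.0182]
board visible n 218 x [-0.0038  0.0063  0.0079] y [0.0112 0.0333 0.0495 0.0734] z [0.0453 0.0923]
gripper n 1782 zmin [0.0364 0.0612 0.0738] low part x,y [[-0.0049, 0.0647], [0.0085, 0.0741], [0.0155, 0.0834]]
q [-13.  34.  87.  -0.  59. -25.]
```

Call:
jog_arm:
  targets:
    - [-0.7,0,0,0,0,0]
    - [-1.4,0,0,0,0,0]
    - [-2.1,0,0,0,0,0]
    - [-2.8,0,0,0,0,0]
    - [-3.5,0,0,0,0,0]
    - [-4.2,0,0,0,0,0]
    - [-4.8,0,0,0,0,0]
    - [-5.3,0,0,0,0,0]

```text
time_s: 13.37
position: [0.5727, -0.0645, 0.018]
tool_rot: [[-0.203, 0.979, -0.0], [0.979, 0.203, -0.002], [-0.002, -0.001, -1.0]]
ft_force: [-0.2, 1.3, 1.0]
grip_width: 0.0002
gripper_force: 0.0
```

```bash
python3 push.py
```

```text
[ 0.5727 -0.0645  0.018 ] 13.37 0.00023605778780412732 [-0.2  1.3  1. ] tool hatch [0.0013 0.0284 0.018 ]
board visible n 23 x [-0.0046  0.0021  0.0069] y [0.0103 0.0139 0.0192 0.02  ] z [0.0762 0.0935]
gripper n 1159 zmin [0.0477 0.0628 0.0792] low part x,y [[0.0074, 0.0142], [0.0136, 0.0205], [0.0225, 0.0285]]
q [-18.  35.  84.  -0.  60. -30.]
```

Call:
jog_arm:
  targets:
    - [-0.1,0,0,0,0,0]
    - [-0.2,0,0,0,0,0]
    - [-0.3,0,0,0,0,0]
    - [-0.4,0,0,0,0,0]
    - [-0.5,0,0,0,0,0]
    - [-0.6,0,0,0,0,0]
    - [-0.6,0,0,0,0,0]

```text
time_s: 14.0
position: [0.5733, -0.0685, 0.0179]
tool_rot: [[-0.204, 0.979, -0.001], [0.979, 0.204, 0.0], [0.0, -0.001, -1.0]]
ft_force: [-1.7, 6.0, 0.4]
grip_width: -0.0003
gripper_force: 0.0
```

Call:
jog_arm:
  targets:
    - [-0.1,0,0,0,0,0]
    - [-0.15,0,0,0,0,0]
    - [-0.15,0,0,0,0,0]

```text
time_s: 14.25
position: [0.5731, -0.0685, 0.0179]
tool_rot: [[-0.204, 0.979, -0.003], [0.979, 0.204, 0.002], [0.003, -0.002, -1.0]]
ft_force: [-2.5, 13.0, 4.0]
grip_width: -0.0001
gripper_force: 0.0
```

```bash
python3 push.py
```

```text
[ 0.5731 -0.0685  0.0179] 14.25 -0.00014639719534906154 [-2.5 13.   4. ] tool hatch [0.001  0.0244 0.0179]
board visible n 4 x [-0.0034  0.0007  0.0049] y [0.0104 0.011  0.0137 0.014 ] z [0.0848 0.091 ]
gripper n 1033 zmin [0.0543 0.0676 0.0925] low part x,y [[-0.025, 0.01], [0.0149, 0.0134], [0.0329, 0.0307]]
q [-19.  35.  84.   0.  61. -30.]
```

Force builds against a firm stop with the finger face at about y 13 mm. I'll back off and check whether the board is home or something is catching.

Call:
jog_arm:
  targets:
    - [1,0,0,0,0,0]
    - [3,0,0,0,0,0]
    - [5,0,0,0,0,0]
    - [7,0,-1,0,0,0]
    - [9,0,-3,0,0,0]
    - [11,0,-5,0,0,0]
    - [12,0,-7,0,0,0]
    - [12,0,-7,0,0,0]

```text
time_s: 14.97
position: [0.5509, 0.0484, 0.0915]
tool_rot: [[-0.206, 0.979, 0.006], [0.979, 0.206, -0.003], [-0.004, 0.006, -1.0]]
ft_force: [0.6, 0.3, 0.4]
grip_width: -0.0002
gripper_force: 0.0
```

```bash
python3 push.py; python3 - <<'E'
from plan import *
H=lambda Q:np.c_[(Q-HO)@hx,(Q-HO)@hy,Q[:,2]]
im=env.get_image("scene"); P=pts(im); h=H(P.reshape(-1,3)).reshape(P.shape)
for nm,zl,zh,x in(("board",.04,.094,.005),("lintel",.104,.116,.028)):
    w=h[(h[...,2]>zl)&(h[...,2]<zh)&(abs(h[...,0])<x)&(h[...,1]<.05)&(h[...,1]>-.03)]; print(nm,len(w),np.percentile(w[:,1],[50,80,90,95,98,100]).round(4))
u,v=proj(im,HO+zz*.06).astype(int)
cv2.imwrite("pics/c.png",cv2.resize(im["frame"][v-45:v+45,u-60:u+60][...,::-1],None,fx=6,fy=6,interpolation=cv2.INTER_CUBIC))
for q in([0,.01,.09],[0,.01,.05],[0,.014,.09],[0,0,.11]): print(q,((proj(im,HO+hx*q[0]+hy*q[1]+zz*q[2])-[u-60,v-45])*6).round())
E
```

```text
[0.5509 0.0484 0.0915] 14.97 -0.00024241463263333237 [0.6 0.3 0.4] tool hatch [0.0025 0.1433 0.0915]
gripper n 1462 zmin [0.0363 0.133  0.1456] low part x,y [[-0.0087, 0.1058], [0.0091, 0.1354], [0.0181, 0.1378]]
q [ -7.  28.  84.  -0.  68. -19.]
board 2 [0.0105 0.0105 0.0105 0.0106 0.0106 0.0106]
lintel 370 [-0.015  -0.0058 -0.0026 -0.0011  0.0002  0.0012]
[0, 0.01, 0.09] [369. 202.]
[0, 0.01, 0.05] [386. 268.]
[0, 0.014, 0.09] [377. 193.]
[0, 0, 0.11] [340. 187.]
```

View pics/c.png

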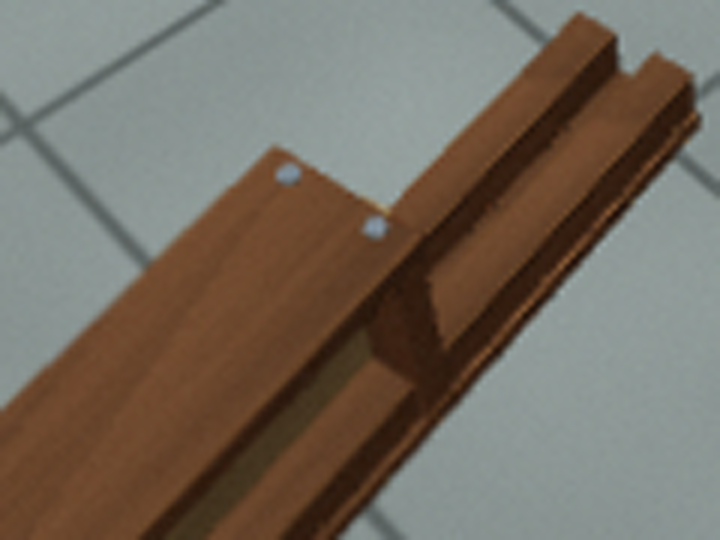

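```bash
python3 - <<'E'
from plan import *
H=lambda Q:np.c_[(Q-HO)@hx,(Q-HO)@hy,Q[:,2]]
im=env.get_image("scene"); P=pts(im); h=H(P.reshape(-1,3)).reshape(P.shape)
w=h[(h[...,2]>.037)&(h[...,2]<.09)&(abs(h[...,0]-.006)<.006)&(h[...,1]<0)&(h[...,1]>-.19)]
print("side gap",len(w),"y",np.percentile(w[:,1],[0,1,99,100]).round(4),"x",np.percentile(w[:,0],[2,50,98]).round(4),"z",np.percentile(w[:,2],[2,98]).round(4))
A=np.c_[np.ones(len(w)),w[:,1]+.07,w[:,2]-.05];print(np.linalg.lstsq(A,w[:,0],rcond=None)[0].round(4))
im=env.get_image("top"); P=pts(im); h=H(P.reshape(-1,3)).reshape(P.shape)
w=h[(h[...,2]>.06)&(h[...,2]<.1)&(abs(h[...,0]+.002)<.006)&(h[...,1]<.05)&(h[...,1]>-.01)]; print("top",w.round(4).tolist()[:12])
l=h[(h[...,2]>.104)&(abs(h[...,0])<.028)&(h[...,1]>-.03)&(h[...,1]<.03)&(h[...,2]<.116)]; print("lintel edge",np.percentile(l[:,1],[95,99,100]).round(4))
u,v=proj(im,HO+zz*.06).astype(int)
cv2.imwrite("pics/d.png",cv2.resize(im["frame"][v-30:v+30,u-40:u+40][...,::-1],None,fx=8,fy=8,interpolation=cv2.INTER_CUBIC))
E
```

```text
side gap 250 y [-0.1688 -0.1686 -0.0131 -0.0122] x [0.0034 0.0083 0.0111] z [0.0375 0.0787]
[ 0.0077 -0.0131 -0.0553]
top [[0.0032, 0.0028, 0.0882], [0.0021, 0.0006, 0.0904], [-0.0004, 0.0004, 0.0993], [0.0003, 0.0073, 0.092], [-0.0004, 0.0047, 0.0923], [-0.0007, 0.0015, 0.0905], [-0.0021, 0.0076, 0.0902], [-0.0029, 0.0052, 0.0911], [-0.003, 0.0017, 0.0883], [-0.0041, -0.0005, 0.0902], [-0.0042, 0.0075, 0.087], [-0.0057, 0.0059, 0.0911]]
lintel edge [0.0004 0.0014 0.002 ]
```

View pics/d.png

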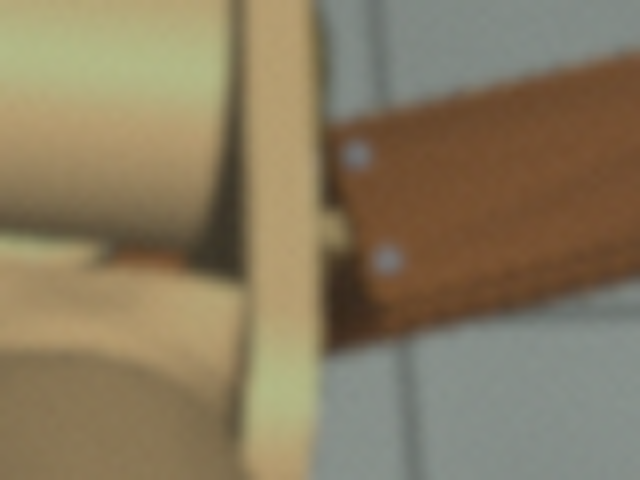

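The arm link hides part of the end, whose tan stub shows at (335,230). I'll clear the arm and measure again.

Call:
jog_arm:
  targets:
    - [4,0,-3,0,0,0]
    - [8,-3,-6,0,0,0]
    - [12,-6,-9,0,0,0]
    - [14,-9,-12,0,0,0]
    - [14,-10,-14,0,0,0]
    - [14,-10,-14,0,0,0]
    - [14,-10,-14,0,0,0]
    - [14,-10,-14,0,0,0]

```text
time_s: 15.83
position: [0.4234, 0.1633, 0.2273]
tool_rot: [[-0.203, 0.979, 0.0], [0.979, 0.203, -0.002], [-0.002, -0.0, -1.0]]
ft_force: [0.3, -0.1, -0.3]
grip_width: 0.0006
gripper_force: 0.0
```

```bash
python3 - <<'E'
from plan import *
H=lambda Q:np.c_[(Q-HO)@hx,(Q-HO)@hy,Q[:,2]]
im=env.get_image("scene"); P=pts(im); h=H(P.reshape(-1,3)).reshape(P.shape); F=im["frame"].astype(float)
g=F[...,1]/(F[...,0]+1)
m=(h[...,2]>.037)&(h[...,2]<.09)&(abs(h[...,0]-.006)<.008)&(h[...,1]<.0)&(h[...,1]>-.19)
yb=np.arange(-.18,0,.008)
for a in yb:
    k=m&(h[...,1]>=a)&(h[...,1]<a+.008)
    if k.sum(): print(round(a,3),k.sum(),np.median(g[k]).round(2),np.median(h[k],0).round(4))
im=env.get_image("top"); P=pts(im); h=H(P.reshape(-1,3)).reshape(P.shape); F=im["frame"].astype(float)
k=(h[...,2]>.07)&(h[...,2]<.1)&(abs(h[...,0]+.002)<.006)&(h[...,1]<.05)&(h[...,1]>-.01); print("top n",k.sum(),"y",np.percentile(h[k][:,1],[5,50,90,100]).round(4))
u,v=proj(im,HO+zz*.06).astype(int)
cv2.imwrite("pics/e.png",cv2.resize(im["frame"][v-30:v+30,u-40:u+40][...,::-1],None,fx=8,fy=8,interpolation=cv2.INTER_CUBIC))
for q in([-.002,.01,.09],[-.002,.014,.09],[-.002,0,.11]): print(q,((proj(im,HO+hx*q[0]+hy*q[1]+zz*q[2])-[u-40,v-30])*8).round())
w=(F[...,1]/(F[...,0]+1)>.72)&(F[...,0]-F[...,2]>40); ys,xs=np.nonzero(w[v-30:v+30,u-40:u+40]); print("tan px",len(xs),xs.min()*8 if len(xs) else 0,xs.max()*8 if len(xs) else 0,np.median(ys)*8 if len(ys) else 0)
E
```

```text
-0.172 40 0.55 [ 0.0065 -0.1684  0.0641]
-0.148 2 0.73 [ 0.0098 -0.1408  0.0442]
-0.14 17 0.76 [ 0.0098 -0.137   0.0436]
-0.132 20 0.76 [ 0.0097 -0.1285  0.0447]
-0.124 18 0.75 [ 0.0097 -0.1199  0.046 ]
-0.116 15 0.76 [ 0.0091 -0.1115  0.0438]
-0.108 16 0.75 [ 0.0091 -0.1043  0.0447]
-0.1 15 0.76 [ 0.009  -0.0959  0.0435]
-0.092 18 0.75 [ 0.0092 -0.088   0.0448]
-0.084 14 0.76 [ 0.0076 -0.0797  0.0446]
-0.076 14 0.75 [ 0.0075 -0.0726  0.0434]
-0.068 13 0.74 [ 0.0072 -0.0642  0.0449]
-0.06 12 0.76 [ 0.0074 -0.0562  0.0429]
-0.052 14 0.74 [ 0.0074 -0.0482  0.0434]
-0.044 14 0.76 [ 0.0075 -0.0397  0.0417]
-0.036 11 0.76 [ 0.0071 -0.0318  0.0427]
-0.028 9 0.75 [ 0.007  -0.0243  0.0424]
-0.02 16 0.76 [ 0.0073 -0.014   0.0435]
top n 32 y [0.     0.006  0.0108 0.0118]
[-0.002, 0.01, 0.09] [313. 233.]
[-0.002, 0.014, 0.09] [302. 236.]
[-0.002, 0, 0.11] [353. 212.]
tan px 143 0 632 240.0
```

The trailing end measures about 10.5 mm outside the mouth (home is 10 mm). The board is about 0.02 rad off the track line, roughly centred in the groove, with its edge about on the sill. The arm is clear, so I'm handing in.

```bash
python3 -c "
from rig import env
print(env.close_job())"
```

```text
the job is handed in; nothing more can be done
None
```

The shutter is in the groove, pushed through the mouth against the far jamb (trailing end measured about 10.5 mm out, 10 mm is home), the basin and cans were not touched, and the job is handed in with no verdict returned.

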